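# Load the slide magazine and crank the feeder to its mark

### The job

Load the slide feeder: pick up the blue slide magazine, lay it at the low open left end of the feeder's sloping steel rail and slide it up the rail, under the two lips, until it is fully home and the spring detent clicks into it. Then turn the handwheel by its red grip until the black pointer of the carriage stands at the red tab on the scale, and let go. Leave the mug, the yellow slide tray and the white case where they are.

Things in the scene. Friction and masses are not known exactly. Their poses are not given: they have to be found in the camera images.
- magazine: Loose blue slide magazine, 0.25 kg, upright on the desk. Origin: centre of its underside; y along its length, z up. Foot 64 (x) x 100 (y) x 8 mm thick; on it a body 46 (x) x 92 mm up to z = 52 mm with white slides on top: grip the body across x, above the foot. Underside has a cross notch in the middle, 12 mm wide, 5 deep, for the detent. Both ends alike: either may go first.
- rail (a point): Steel rail sloping 30 degrees, rising to the right. y down the slope (to the left), x level, away from the robot, z square to it. Origin on the surface, where the centre of the magazine's underside lies (axes parallel) when home. Surface from y = -60 to 115 mm, end stop at y = -52. Side walls with lips over y = -60 to 40: 68 mm between walls, lips 11 to 16.5 mm above the surface, 58 between lips.
- mouth (a point): Middle of the rail surface at the mouth of the lips (the rail's y = 40 mm). Flared guides, 11 mm high, widen the mouth for 23 mm down the slope from here; below them the rail is open, and the magazine can be laid there from above, parallel to the rail, its upper end short of the guides and its lower end overhanging the rail's low left end.
- detent (a joint): Sprung brass roller (free to roll) across the rail at the rail's y = 0, 3.5 mm proud of the surface; value: how far it is pressed down (m): 0 = out (free, or in the magazine's notch), up to 0.0035 while the foot rides over it. Spring 4 N at 0 plus 0.8 N per mm; pushing the magazine over it takes about 6 to 15 N along the rail.
- carriage (a joint): Travel of the carriage, which bears the rail, to the feeder's left (level, along its long base) in m: 0 at the start, limits -0.002 and 0.042. Driven by the handwheel screw only: 20 mm a turn.
- handwheel (a joint): Angle of the handwheel (rad), 0 at the start, grows clockwise seen from above and then moves the carriage to the left. Stiff: about 4 N at the grip. It stays where it is left.
- hub (a point): Centre of the handwheel's upper face, on its upright axis, 74 mm above the desk. The black wheel is 81 mm in diameter, at the right end of the feeder, with its upper face at this height.
- grip_top (a point): Centre of the top of the red grip on the handwheel: an upright post 16 mm in diameter, 36 mm tall (foot at the height of hub), 32 mm from the wheel's axis, free to spin about itself, so it can be pinched from above and led round without turning the hand. At handwheel angle 0 it stands on the side of the hub towards the robot.
- pointer (a point): Tip of the black pointer at the front of the carriage, just above the white scale with 5 mm lines; moves with the carriage.
- mark (a point): Top centre of the red index tab (12 x 4 x 6 mm) on the scale, to the left of the pointer at the start. The pointer is at the mark when both are at the same place along the scale, which runs level, square to the rail's x; the tab lies about 10 mm nearer the robot than the pointer.
- mug: White mug, 83 mm in diameter without handle, 86 mm tall, on the right. Origin at its foot.
- yellow_tray: Tray with yellow slides, 151 x 116 x 25 mm, behind the magazine on the left. Origin at the centre of its underside.
- white_case: White round case, 35 mm in diameter, 54 mm tall, on the left. Origin at the centre of its underside.

How it is judged:
On the way, in this order (a step that is already met when the one before it is completed fails the run):
1. the magazine is home on the rail with the detent in its notch, the carriage not yet at the mark (y of magazine in the frame of rail between -0.003 and 0.003 m and x of magazine in the frame of rail between -0.004 and 0.004 m and z of magazine in the frame of rail between -0.003 and 0.003 m and angle between the x axis of magazine and the x axis of rail, either way round below 0.07 rad and angle between the z axis of magazine and the z axis of rail, either way round below 0.07 rad and value of joint detent below 0.0015 m), for 0.2 s.
2. the pointer stands at the red tab, the magazine still home (all of step 1 and y of pointer in the frame of mark between -0.003 and 0.003 m), for 0.2 s.
At the end, for the whole second after the job is handed in: The magazine lies home on the rail under the lips (within 3 mm along the rail, 4 mm across, 3 mm square to it, and 0.07 rad), the detent out in its notch (pressed less than 1.5 mm), and the carriage's pointer within 3 mm of the red tab's middle along the scale; everything at rest (all of step 2 and linear speed of magazine below 0.02 m/s and velocity of joint carriage between -0.003 and 0.003 m/s); the robot touches nothing.
It fails at once if the mug was shifted by more than 3 cm (distance of mug from where it was at the start of the episode above 0.03 m).
It fails at once if the yellow tray was shifted by more than 3 cm (distance of yellow_tray from where it was at the start of the episode above 0.03 m).
It fails at once if the white case was shifted by more than 3 cm (distance of white_case from where it was at the start of the episode above 0.03 m).
It also fails if it takes over 61 s, if anything falls off the work surface, if the arm or the gripper's body presses on something with over 40 N, if the wrist force passes 120 N, or if a joint passes its speed limit or range.

### The arm

A 6-joint arm with a two-finger parallel gripper is mounted at the origin on a cart in front of the work surface, level with it; the furniture and walls round the work are solid. World frame = base frame: x ahead of the robot, y to its left, z up, the work surface at z = 0. Lengths are in m, angles in rad, forces in N, time in s.
With the tool pointing down it reaches from about 0.225 to 0.725 m from the base axis. Payload 3.1 kg.
Tool frame: the origin (TCP) lies at the very end of the fingers, on their centre line; the grasp point (between the pads) lies env.grip_depth behind it (env.grip_depth is the distance from the TCP to the grasp point, in m); z points along the fingers, y is the line along which they close (so a half turn about z gives the same grasp; the last joint's range is limited). The gripper opens to 85 mm and grips with 20 to 120 N. Pads are 22 mm wide; open, the fingers measure 114 mm over their backs; the gripper's body (76 mm by 85 mm) begins 54 mm behind the grasp point. The pads swing forward as they close: fully open they stand 13 mm farther back than shut.
Start: joints at [-1.404, 0.048, 0.099, 1.622, 0, 1.443], TCP at [0.153, -0.502, 0.231] pointing down, gripper open.
Joint ranges: [-2.91, 2.91], [-0.99, 1.94], [-1.21, 1.42], [-2.12, 2.29], [-1.49, 1.47], [-3.14, 3.14]. Speed limits (rad/s): [2.79, 2.79, 3.14, 3.14, 3.14, 3.14].

### API

Orientations are given as a rotation vector (axis times angle).
In Python, from plant import env, vision, nets gives the robot as it stands. The module is installed in compiled form; this text tells all that it offers.
- The arm moves only by the tool send_rows, never from a script. Its argument "steps" is text: rows parted by semicolons, each of 5 numbers parted by spaces: the shift along the world's x, y, z each as a share of 0.1 m, from -1 to 1, then the turn about the world's z as a share of pi/2 rad, from -1 to 1, then the opening, from -1 (shut) to 1 (fully open). In form: x y z turn fingers; .... A call has 1 to 10 rows; each row is the pose to reach, as a shift and turn from the pose commanded when the call began; what a row does not reach only later rows make up. A row lasts 1/10 s, in which the tool goes at most 50 mm and 8.59 degrees, less where a joint would pass 70% of its speed; a pose out of reach is approached as far as the arm can. A call with a number of a shift or a turn outside -1 to 1 is refused whole. A call with a gripper value outside its range is refused whole. The fingers move at their own pace and stop on an object; "grip_force" is the grip in N (left out, the last holds). Time passes only in rows, so rows that repeat a pose let the fingers close. It gives the time, the measured TCP pose, the force, the opening and the grip force at its end, in the units of the state.
- env.read_state(): the state, without advancing time (a new reading comes with each control period).
- vision.camera(name): name is "scene" or "side" or "wrist"; returns a dict with "color" (480x640x3 uint8, red, green, blue), "fx", "fy", "cx", "cy" (pixels), "R" (3x3) and "t" (3): a world point X has camera coordinates R X + t; the wrist camera has in their place "T_tool_cam" (4x4, takes a point from camera to tool coordinates, whose origin is the TCP and whose axes are the flange's). Camera axes: x right, y down, z forward; pixel columns grow to the right and rows downward; lengths in m; the calibration is good to about 2 mm. A picture is of the moment at which its call begins: read the wrist's pose just before it. There is no depth.
- env.finish_job(): hands the job in; it is judged then, once.
Trained networks look in a picture, given as the dict that the camera call returned (one of the last four; its "shot" number tells which), for a name from the list of things; names that differ only in an ending like _2 or _b are one class to them, and where a whole thing is asked for, a point or a joint stands for the part that bears it (a point fixed in the world has none). Each returns a list of dicts, best first, with "p" (0 to 1); they miss things now and then, are a little off and sometimes report something else, mostly with a low value. They report only what shows in the picture. A call takes as long as a camera call.
- nets.outline_of(name, picture): "pixels" (480x640 bool, what is visible of it) and "position" ([column, row] in pixels, amid what is visible of it).
- nets.place_of(name, picture): "position" ([column, row] in pixels: a listed point, or the origin of a listed thing).
The state is a dict: "time_s": time; "joint_positions": joint angles; "joint_vel": joint speeds; "tau": joint torques, N m; "tool_pos": TCP position; "orientation": TCP orientation; "contact_force": force on the tool from outside, world axes, zero at the start; "moment": the same for the moment, N m; "width": finger opening in m; "grip_force": force on a finger pad.
Only numpy, scipy, OpenCV 4.12 (cv2) and the standard library are available. Lean on these libraries where they do the work, as an engineer would, in place of code of your own. Each camera call takes 0.05 s, during which the arm holds its last target. There are 200 camera calls.

## Working session

There is one attempt and no reset: what is moved stays moved. The work goes in short steps, Python scripts to look and compute and a tool call to move; the robot and the scene stay as the last step left them, time stands still between calls to the robot, and variables do not carry over. Pictures are saved under pics/ and viewed, at most 10 in all, crops included, and the job is handed in when it is done.

Besides the shell and the picture viewer there is one more tool, called after "Emit:" by a JSON object that holds its "fn" and its "kwargs". send_rows: Moves the arm, as the interface text tells. Its arguments: {"type":"object","properties":{"steps":{"type":"string"},"grip_force":{"type":"number"}},"required":["steps"]}

```bash
mkdir -p pics
cat > h.py <<'E'
import numpy as np, cv2
from scipy.optimize import least_squares
from plant import env, vision, nets
def ray(c,p):
    d=np.array([(p[0]-c['cx'])/c['fx'],(p[1]-c['cy'])/c['fy'],1.]);R=np.array(c['R']);t=np.array(c['t'])
    o=-R.T@t; d=R.T@d; return o,d/np.linalg.norm(d)
def atz(c,p,z):
    o,d=ray(c,p); return o+d*(z-o[2])/d[2]
def tri(L):
    A=np.zeros((3,3));b=np.zeros(3);rs=[ray(c,p) for c,p in L]
    for o,d in rs:
        M=np.eye(3)-np.outer(d,d);A+=M;b+=M@o
    X=np.linalg.solve(A,b); return X,max(np.linalg.norm((np.eye(3)-np.outer(d,d))@(X-o)) for o,d in rs)
def proj(c,X):
    p=np.array(c['R'])@X+np.array(c['t']); return np.array([c['fx']*p[0]/p[2]+c['cx'],c['fy']*p[1]/p[2]+c['cy']])
def wristcam(s,c):
    Rt=cv2.Rodrigues(np.array(s['orientation'],float))[0];T=np.array(c['T_tool_cam'])
    Rw=Rt@T[:3,:3];tw=Rt@T[:3,3]+np.array(s['tool_pos']); c['R']=Rw.T;c['t']=-Rw.T@tw; return c
def save(c,n): cv2.imwrite('pics/'+n,c['color'][...,::-1])
E
python3 - <<'E'
from h import *
s=env.read_state();print({k:np.round(v,3) for k,v in s.items()},env.grip_depth)
C={n:vision.camera(n) for n in('scene','side')}
for n,c in C.items(): save(c,n+'0.png'); print(n,np.round(-np.array(c['R']).T@np.array(c['t']),3))
for k in 'magazine rail mouth hub grip_top pointer mark mug yellow_tray white_case'.split():
    P={}
    for n,c in C.items():
        r=nets.place_of(k,c)
        if r: P[n]=r[0]['position']; print(k,n,np.round(P[n]),round(r[0]['p'],2),end=' ')
    if len(P)==2:
        X,e=tri([(C[n],P[n]) for n in P]);print(np.round(X,4),round(e,4))
    else: print()
E
```

```text
{'time_s': np.float64(0.0), 'joint_positions': array([-1.404,  0.049,  0.098,  1.622, -0.   ,  1.443]), 'joint_vel': array([-0.   , -0.   ,  0.   , -0.   ,  0.001, -0.002]), 'tau': array([-1.0000e-03, -3.3879e+01,  3.2001e+01,  2.0000e-02, -0.0000e+00,
       -0.0000e+00]), 'tool_pos': array([ 0.152, -0.502,  0.23 ]), 'orientation': array([-3.105, -0.461,  0.   ]), 'contact_force': array([ 0.129, -0.52 , -0.449]), 'moment': array([ 0.024,  0.078, -0.054]), 'grip_force': np.float64(0.0), 'width': np.float64(0.085)} 0.0187
scene [-0.216  0.894  0.849]
side [-0.02   1.065  1.017]
magazine scene [273. 320.] 0.87 magazine side [300. 322.] 0.59 [ 0.4291  0.3181 -0.0054] 0.0055
rail scene [337. 220.] 0.96 rail side [344. 200.] 0.77 [0.4681 0.032  0.1366] 0.0088
mouth scene [333. 227.] 0.94 mouth side [338. 215.] 0.65 [0.4754 0.0445 0.1069] 0.0004
hub scene [372. 207.] 0.62 hub side [231. 304.] 0.58 [-0.0727  0.9237  0.8639] 0.1418
grip_top scene [386. 203.] 0.54 grip_top side [378. 174.] 0.57 [ 0.4784 -0.2143  0.0714] 0.0026
pointer scene [357. 250.] 0.85 pointer side [363. 233.] 0.81 [ 0.4241 -0.0021  0.0323] 0.0018

mug scene [418. 208.] 0.83 mug side [406. 175.] 0.65 [ 0.4384 -0.3506  0.0038] 0.0013
yellow_tray scene [217. 294.] 0.59 yellow_tray side [230. 306.] 0.8 [0.5935 0.3599 0.0042] 0.0027
white_case scene [197. 359.] 0.69 white_case side [235. 382.] 0.89 [ 0.4742  0.5137 -0.0187] 0.0022
```

Run:
```python
import cv2
a=cv2.imread('pics/scene0.png')[150:400,150:470];b=cv2.imread('pics/side0.png')[130:400,180:460]
cv2.imwrite('pics/a.png',cv2.resize(a,None,fx=2.4,fy=2.4,interpolation=2)); cv2.imwrite('pics/b.png',cv2.resize(b,None,fx=2.2,fy=2.2,interpolation=2))
```

```text
(no output)
```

View pics/a.png

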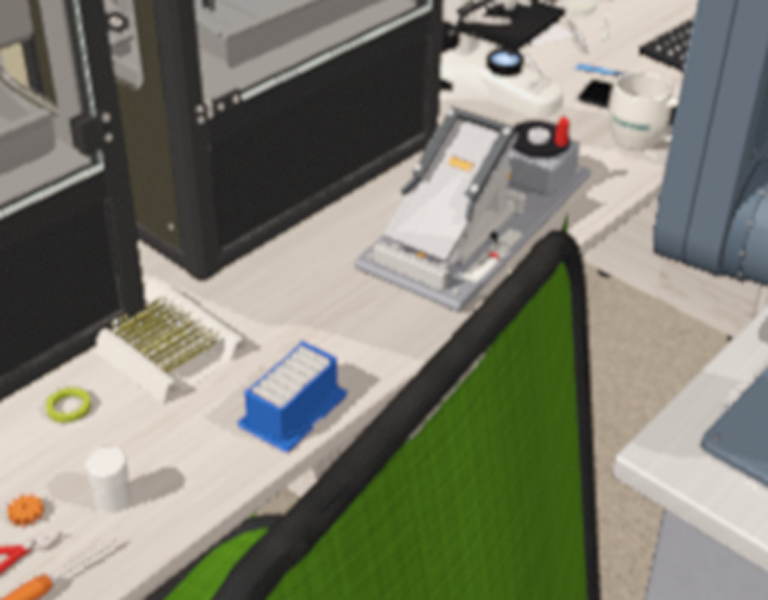

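View pics/b.png

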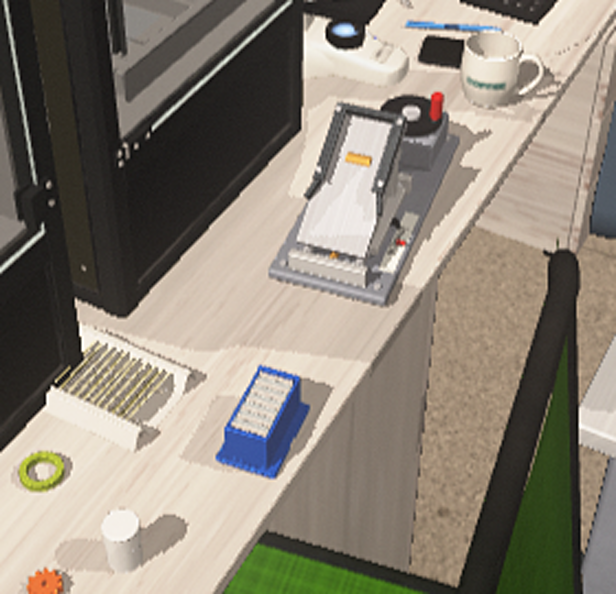

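Run:
```python
from h import *
C={n:vision.camera(n) for n in('scene','side')}
print(tri([(C['scene'],(387,248)),(C['side'],(437,246))]))
m=nets.place_of('mark',C['side']);print([(x['position'],x['p']) for x in m])
m=nets.place_of('mark',C['scene']);print([(x['position'],x['p']) for x in m])
print(np.round(vision.camera('wrist')['T_tool_cam'],3), vision.camera('wrist')['fx'])
```

```text
(array([0.16088869, 0.27331248, 0.31926325]), np.float64(0.0012388699098193087))
[]
[]
[[-0.001 -0.952 -0.306  0.078]
 [ 1.    -0.    -0.001  0.   ]
 [ 0.001 -0.306  0.952 -0.143]
 [ 0.     0.     0.     1.   ]] 389.71017327671075
```

Emit:
{"fn": "send_rows", "kwargs": {"steps": "0.3 0.3 0.3 0.1 1;0.6 0.6 0.6 0.2 1;0.8 0.8 0.8 0.3 1;1 1 1 0.4 1;1 1 1 0.5 1"}}

```text
time_s: 1.9
tool_pos: [0.2551, -0.4011, 0.3357]
orientation: [2.708, 1.578, 0.001]
contact_force: [-0.7, 0.3, 0.2]
width: 0.0855
grip_force: 0.0
```

Emit:
{"fn": "send_rows", "kwargs": {"steps": "0.3 0.3 0 0.1 1;0.6 0.7 0 0.2 1;0.8 1 0 0.3 1;1 1 0 0.32 1"}}

```text
time_s: 2.3
tool_pos: [0.3534, -0.299, 0.3328]
orientation: [2.239, 2.203, 0.001]
contact_force: [-0.4, -0.4, -0.1]
width: 0.0852
grip_force: 0.0
```

Emit:
{"fn": "send_rows", "kwargs": {"steps": "0.2 0.4 0.2 0 1;0.4 0.8 0.4 0 1;0.6 1 0.6 0 1;0.6 1 0.6 0 1"}}

```text
time_s: 2.7
tool_pos: [0.4147, -0.2002, 0.3943]
orientation: [2.238, 2.197, 0.004]
contact_force: [1.3, 0.2, 0.3]
width: 0.0851
grip_force: 0.0
```

Emit:
{"fn": "send_rows", "kwargs": {"steps": "0 0.4 0 0 1;0 0.8 0 0 1;0 1 0 0 1;0 1 0 0 1;0 1 0 0 1"}}

```text
time_s: 3.2
tool_pos: [0.4124, -0.1029, 0.391]
orientation: [2.247, 2.196, -0.001]
contact_force: [-0.4, -0.6, -0.4]
width: 0.0857
grip_force: 0.0
```

Run:
```python
from h import *
s=env.read_state();c=wristcam(s,vision.camera('wrist'));save(c,'w1.png')
print(s['tool_pos'],s['time_s'])
Z=dict(magazine=0,hub=.074,grip_top=.11,pointer=.032,mark=.03,mouth=.107,rail=.13)
for k in 'magazine rail mouth hub grip_top pointer mark'.split():
    for r in nets.place_of(k,c)[:2]: print(k,np.round(r['position']),round(r['p'],2),np.round(atz(c,r['position'],Z[k]),4))
```

```text
[ 0.41237129 -0.10289021  0.39095976] 3.2
magazine [331.  99.] 0.33 [ 0.4281 -0.0078  0.    ]
rail [388.  89.] 0.63 [ 0.48   -0.0047  0.13  ]
mouth [383.  57.] 0.82 [0.478 0.027 0.107]
hub [385. 234.] 0.94 [ 0.4906 -0.1697  0.074 ]
grip_top [362. 248.] 0.59 [ 0.458  -0.1748  0.11  ]
grip_top [386. 235.] 0.4 [ 0.4861 -0.1591  0.11  ]
pointer [330.  99.] 0.72 [ 0.4266 -0.009   0.032 ]
mark [322.  77.] 0.4 [0.4166 0.0157 0.03  ]
```

View pics/w1.png

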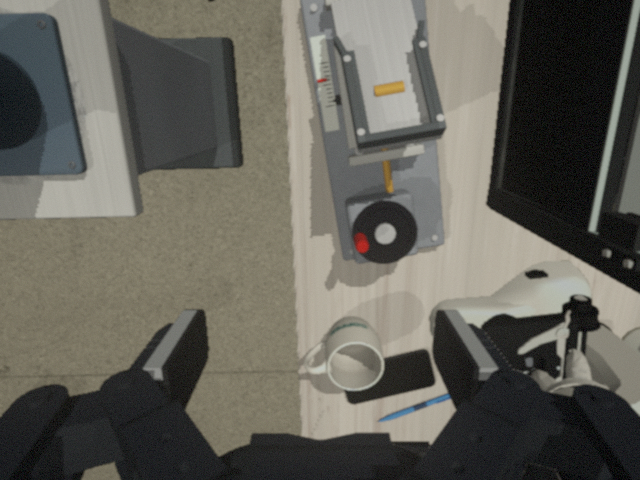

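Emit:
{"fn": "send_rows", "kwargs": {"steps": "0 0.4 0 0 1;0.2 0.8 -0.1 0 1;0.3 1 -0.2 0 1;0.3 1 -0.2 0 1"}}

```text
time_s: 4.0
tool_pos: [0.4429, -0.0004, 0.3695]
orientation: [-2.241, -2.198, 0.002]
contact_force: [0.5, -0.0, 0.4]
width: 0.0855
grip_force: 0.0
```

Emit:
{"fn": "send_rows", "kwargs": {"steps": "0 0.4 0 0 1;0 0.8 0 0 1;0 0.8 0 0 1;0 0.8 0 0 1;0 0.8 0 0 1"}}

```text
time_s: 4.5
tool_pos: [0.4426, 0.0764, 0.3715]
orientation: [2.248, 2.193, -0.001]
contact_force: [0.5, -0.0, 0.4]
width: 0.0856
grip_force: 0.0
```

Run:
```python
from h import *
s=env.read_state();c=wristcam(s,vision.camera('wrist'));save(c,'w2.png')
np.savez('w2.npz',R=c['R'],t=c['t'],k=[c['fx'],c['fy'],c['cx'],c['cy']])
print(s['tool_pos'],s['time_s'])
Z=dict(magazine=0,hub=.074,grip_top=.11,pointer=.032,mark=.03,mouth=.107,rail=.13)
for k in 'magazine rail mouth hub grip_top pointer mark'.split():
    for r in nets.place_of(k,c)[:1]: print(k,np.round(r['position'],1),round(r['p'],2),np.round(atz(c,r['position'],Z[k]),4))
```

```text
[0.44258885 0.07640331 0.37154975] 4.5
magazine [355.5 227. ] 0.47 [0.4892 0.0037 0.    ]
mouth [352.9 224.9] 0.64 [0.477  0.0376 0.107 ]
hub [364.6 366.9] 0.94 [ 0.4953 -0.1684  0.074 ]
grip_top [336.3 388.5] 0.58 [ 0.4562 -0.1727  0.11  ]
pointer [311.8 244.2] 0.86 [ 0.4293 -0.0089  0.032 ]
mark [299.2 228.1] 0.56 [0.4136 0.0129 0.03  ]
```

View pics/w2.png

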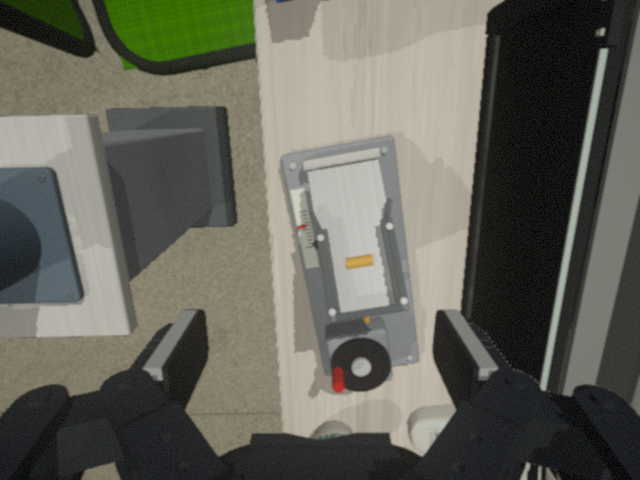

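Run:
```python
from h import *
import types
z=np.load('w2.npz');K=z['k'];c2=dict(R=z['R'],t=z['t'],fx=K[0],fy=K[1],cx=K[2],cy=K[3])
# w1 pose
T=vision.camera('wrist')['T_tool_cam'];s=dict(orientation=[2.247,2.196,-.001],tool_pos=[ 0.41237129,-0.10289021,0.39095976])
c1=wristcam(s,dict(c2,T_tool_cam=T))
i1=cv2.imread('pics/w1.png',0);i2=cv2.imread('pics/w2.png',0)
P={}
for n,a,b in [('lipNL',(348,58),(320,238)),('lipFL',(423,44),(389,226)),('lipNR',(361,132),(332,312)),('lipFR',(440,118),(404,300)),('roller',(389,88.5),(360,262)),('hub',(385,234),(361.5,366)),('baseR',(435,238),(413,358)),('ptr',(338,100),(311.8,244.5)),('mark',(322,80),(301,228))]:
    if n.startswith('lip'):
        f=lambda im,p:(lambda w:np.array(p)-4+np.array(cv2.minMaxLoc(w)[3]))(cv2.GaussianBlur(im,(3,3),0)[p[1]-4:p[1]+5,p[0]-4:p[0]+5])
        a,b=f(i1,a),f(i2,b)
    P[n],e=tri([(c1,a),(c2,b)]);print(n,a,b,np.round(P[n],4),round(e,4))
for a,b in [('lipNL','lipFL'),('lipNR','lipFR'),('lipNR','lipNL'),('lipFR','lipFL'),('baseR','ptr')]:
    d=P[b]-P[a];print(a,b,np.round(d,4),np.linalg.norm(d).round(4),np.degrees(np.arctan2(d[1],d[0])).round(2),np.degrees(np.arcsin(d[2]/np.linalg.norm(d))).round(1))
```

```text
lipNL [347  58] [320 237] [0.4412 0.0264 0.1123] 0.0003
lipFL [422  44] [389 226] [0.5151 0.0371 0.1127] 0.0002
lipNR [361 131] [332 311] [ 0.4518 -0.0419  0.1521] 0.0002
lipFR [440 117] [404 300] [ 0.5259 -0.0311  0.1522] 0.0001
roller (389, 88.5) (360, 262) [ 0.484  -0.003   0.1139] 0.0003
hub (385, 234) (361.5, 366) [ 0.4915 -0.1709  0.0686] 0.0002
baseR (435, 238) (413, 358) [ 0.571  -0.1941  0.0196] 0.002
ptr (338, 100) (311.8, 244.5) [ 0.4325 -0.0098  0.0325] 0.0033
mark (322, 80) (301, 228) [0.4164 0.0129 0.0299] 0.0004
lipNL lipFL [0.0738 0.0107 0.0003] 0.0746 8.24 0.3
lipNR lipFR [0.074  0.0109 0.0001] 0.0748 8.35 0.0
lipNR lipNL [-0.0106  0.0683 -0.0398] 0.0797 98.83 -29.9
lipFR lipFL [-0.0108  0.0681 -0.0395] 0.0795 99.0 -29.8
baseR ptr [-0.1385  0.1843  0.0129] 0.2309 126.92 3.2
```

Emit:
{"fn": "send_rows", "kwargs": {"steps": "0 0.4 0 0 1;0 0.8 0 0 1;0 1 0 0 1;0 1 0 0 1"}}

```text
time_s: 5.35
tool_pos: [0.4423, 0.1798, 0.3709]
orientation: [-2.242, -2.199, 0.0]
contact_force: [1.1, 0.3, 0.2]
width: 0.0858
grip_force: 0.0
```

Emit:
{"fn": "send_rows", "kwargs": {"steps": "0 0.4 0 0 1;0 0.8 0 0 1;-0.1 1 0 0 1;-0.1 1 0 0 1"}}

```text
time_s: 5.75
tool_pos: [0.4318, 0.279, 0.3709]
orientation: [-2.243, -2.198, 0.001]
contact_force: [-0.2, -0.1, 0.1]
width: 0.0853
grip_force: 0.0
```

Emit:
{"fn": "send_rows", "kwargs": {"steps": "0 0.4 0 0 1;0 0.8 0 0 1;0 1 0 0 1;0 1 0 0 1;0 1 0 0 1"}}

```text
time_s: 6.25
tool_pos: [0.4331, 0.3764, 0.3712]
orientation: [2.247, 2.194, -0.001]
contact_force: [-1.1, -1.1, -0.3]
width: 0.0851
grip_force: 0.0
```

Run:
```python
from h import *
s=env.read_state();c=wristcam(s,vision.camera('wrist'));save(c,'w3.png')
print(s['tool_pos'],s['orientation'],s['time_s'])
for r in nets.place_of('magazine',c)[:1]: print(r['position'],r['p'],atz(c,r['position'],0))
r=nets.outline_of('magazine',c)[0];m=r['pixels'].astype(np.uint8);print(r['p'],m.sum())
# white slides / top at z=.052 ; blue foot
cn=max(cv2.findContours(m,0,2)[0],key=cv2.contourArea);print(cv2.minAreaRect(cn),cv2.boundingRect(cn))
x,y,w,h=cv2.boundingRect(cn);cv2.imwrite('pics/w3c.png',cv2.resize(c['color'][y-20:y+h+20,x-20:x+w+20,::-1],None,fx=4,fy=4,interpolation=2)[:600,:800])
print(x-20,y-20)
```

```text
[0.43310371 0.37641042 0.3712359 ] [ 2.24706596e+00  2.19394466e+00 -1.46978045e-03] 6.25
0.92 3735
((312.9884033203125, 212.92486572265625), (81.80677032470703, 48.05007553100586), 81.25383758544922) (284, 170, 57, 86)
264 150
```

View pics/w3c.png

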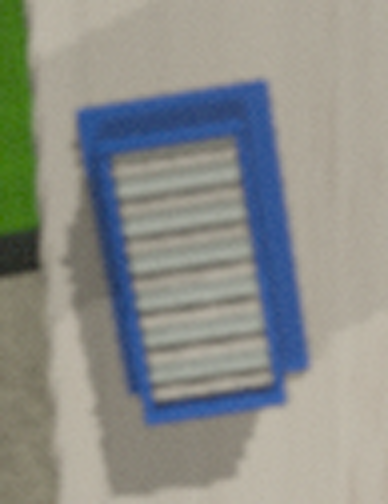

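Run:
```python
from h import *
s=env.read_state();c=wristcam(s,vision.camera('wrist'))
q=lambda x,y:(x/4+264-.4,y/4+150-.4)
A,B,D=[atz(c,q(*p),.008) for p in[(78,112),(268,80),(307,370)]]
print(A,B,D,'ctr',(A+D)/2,np.linalg.norm(A-B),np.linalg.norm(B-D))
for u,v in((A,B),(D,B)): d=v-u;print(np.degrees(np.arctan2(d[1],d[0])))
L,M=[atz(c,q(*p),.05) for p in[(147,422),(284,402)]];print(L,M,(L+M)/2,np.linalg.norm(L-M),np.degrees(np.arctan2(*(M-L)[1::-1])))
print(nets.place_of('magazine',c)[0]['position'],atz(c,nets.place_of('magazine',c)[0]['position'],0))
```

```text
[0.38477922 0.37529485 0.008     ] [0.44675668 0.38403944 0.008     ] [0.45836924 0.28486929 0.008     ] ctr [0.42157423 0.33008207 0.008     ] 0.0625913168130074 0.09984773163117422
8.031023834694155
96.67877188044777
[0.40541487 0.28284047 0.05      ] [0.44902142 0.28844317 0.05      ] [0.42721815 0.28564182 0.05      ] 0.043965000482093966 7.321425128004985
[313.0, 209.8] [0.42212762 0.32933622 0.        ]
```

Emit:
{"fn": "send_rows", "kwargs": {"steps": "0 -0.2 -0.4 0.095 1;-0.1 -0.46 -0.8 0.097 1;-0.115 -0.46 -1 0.097 1;-0.115 -0.46 -1 0.097 1"}}

```text
time_s: 6.95
tool_pos: [0.4183, 0.3292, 0.2662]
orientation: [-2.073, -2.356, 0.015]
contact_force: [0.7, 0.7, -0.0]
width: 0.085
grip_force: 0.0
```

Emit:
{"fn": "send_rows", "kwargs": {"steps": "0 0 -0.4 0 1;0 0 -0.8 0 1;0 0 -1 0 1;0 0 -1 0 1"}}

```text
time_s: 7.35
tool_pos: [0.4205, 0.3314, 0.1701]
orientation: [-2.073, -2.359, 0.004]
contact_force: [-0.7, -0.6, 0.9]
width: 0.0854
grip_force: 0.0
```

Emit:
{"fn": "send_rows", "kwargs": {"steps": "0 0 -0.3 0 1;0 0 -0.5 0 1;0 0 -0.7 0 1;0 0 -0.7 0 1;0 0 -0.7 0 1"}}

```text
time_s: 7.85
tool_pos: [0.4227, 0.3327, 0.1042]
orientation: [2.073, 2.359, 0.006]
contact_force: [0.5, -0.7, 1.1]
width: 0.0855
grip_force: 0.0
```

Run:
```python
from h import *
s=env.read_state();c=wristcam(s,vision.camera('wrist'));save(c,'w4.png');o=s['orientation']
print(s['tool_pos'],np.degrees(2*np.arctan2(o[1],o[0])),s['time_s'])
for r in nets.place_of('magazine',c)[:1]: print(r['position'],r['p'],atz(c,r['position'],0))
```

```text
[0.42271258 0.33268939 0.10421119] 97.39655527969181 7.85
[319.4, 239.7] 0.74 [0.42261244 0.33060687 0.        ]
```

View pics/w4.png

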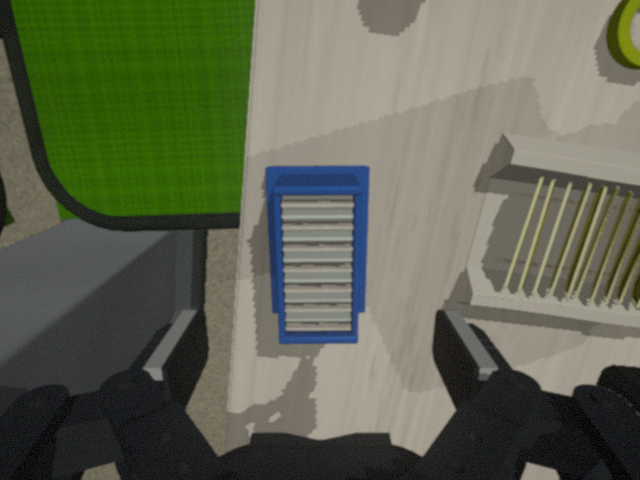

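Emit:
{"fn": "send_rows", "kwargs": {"steps": "0 -0.02 -0.3 0 1;0 -0.02 -0.55 0 1;0 -0.02 -0.77 0 1;0 -0.02 -0.77 0 1;0 -0.02 -0.77 0 -0.6;0 -0.02 -0.77 0 -0.6;0 -0.02 -0.77 0 -0.6;0 -0.02 -0.77 0 -0.6", "grip_force": 30}}

```text
time_s: 8.75
tool_pos: [0.4226, 0.3306, 0.0268]
orientation: [2.073, 2.359, 0.006]
contact_force: [-0.5, -0.8, 5.1]
width: 0.0456
grip_force: 33.8
```

Emit:
{"fn": "send_rows", "kwargs": {"steps": "0 0 0 0 -0.6;0 0 0.4 0 -0.6;0 0 0.8 0 -0.6;0 0 1 0 -0.6;0 0 1 0 -0.6"}}

```text
time_s: 9.25
tool_pos: [0.4234, 0.3311, 0.1284]
orientation: [2.072, 2.358, 0.012]
contact_force: [0.7, 1.1, -3.6]
width: 0.0453
grip_force: 33.1
```

Emit:
{"fn": "send_rows", "kwargs": {"steps": "0.1 -0.4 0.1 0.014 -0.6;0.3 -0.8 0.1 0.014 -0.6;0.4 -1 0.1 0.014 -0.6;0.4 -1 0.1 0.014 -0.6"}}

```text
time_s: 9.65
tool_pos: [0.4609, 0.2265, 0.1317]
orientation: [-2.052, -2.378, 0.006]
contact_force: [1.2, 1.0, -3.5]
width: 0.0452
grip_force: 33.0
```

Emit:
{"fn": "send_rows", "kwargs": {"steps": "0 -0.4 0 0 -0.6;0.05 -0.8 0 0 -0.6;0.05 -1 0 0 -0.6;0.05 -1 0 0 -0.6;0.05 -1 0 0 -0.6"}}

```text
time_s: 10.15
tool_pos: [0.4649, 0.13, 0.1327]
orientation: [-2.046, -2.38, 0.002]
contact_force: [0.2, -0.1, -2.9]
width: 0.045
grip_force: 33.0
```

Run:
```python
from h import *
s=env.read_state();c=wristcam(s,vision.camera('wrist'));save(c,'w5.png');o=s['orientation']
print(s['tool_pos'],np.degrees(2*np.arctan2(o[1],o[0])),s['time_s'],s['contact_force'])
for k in('mouth','rail','pointer','mark'):
  for r in nets.place_of(k,c)[:1]: print(k,r['position'],r['p'],atz(c,r['position'],.091))
print(proj(c,np.array([.4843,-.0047,.111])),proj(c,np.array([.4791,.0296,.091])))
```

```text
[0.46491783 0.13003104 0.1326685 ] -261.3738831720545 10.15 [ 0.15589244 -0.08080781 -2.92599082]
rail [319.6, 288.0] 0.65 [0.46548208 0.12192545 0.091     ]
[319.01683762 508.28744059] [319.11609223 432.12924831]
```

View pics/w5.png

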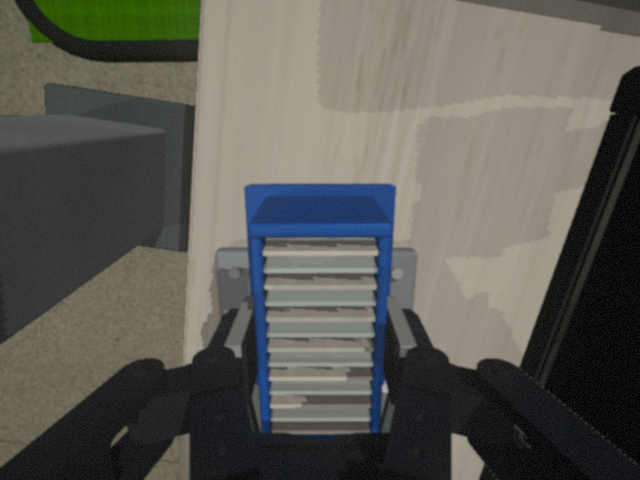

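Emit:
{"fn": "send_rows", "kwargs": {"steps": "0.02 -0.29 0 0 -0.6;0.02 -0.29 -0.18 0 -0.6;0.02 -0.29 -0.18 0 -0.6;0.02 -0.29 -0.18 0 -0.6;0.02 -0.29 -0.23 0 -0.6;0.02 -0.29 -0.23 0 -0.6"}}

```text
time_s: 11.0
tool_pos: [0.4679, 0.1011, 0.1112]
orientation: [-2.046, -2.383, 0.0]
contact_force: [-0.4, -0.5, -3.2]
width: 0.0455
grip_force: 33.0
```

Emit:
{"fn": "send_rows", "kwargs": {"steps": "0 0 -0.05 0 -0.6;0 0 -0.05 0 -0.6;0 0 -0.05 0 -0.6"}}

```text
time_s: 11.3
tool_pos: [0.4679, 0.1007, 0.1063]
orientation: [-2.047, -2.383, 0.0]
contact_force: [0.1, 1.0, -2.8]
width: 0.0451
grip_force: 33.0
```

Emit:
{"fn": "send_rows", "kwargs": {"steps": "0 0.02 -0.04 0 -0.6;-0.01 0.04 -0.07 0 -0.6;-0.01 0.06 -0.11 0 -0.6;-0.01 0.06 -0.11 0 -0.6", "grip_force": 20}}

```text
time_s: 11.7
tool_pos: [0.4675, 0.1079, 0.0965]
orientation: [-2.047, -2.383, -0.005]
contact_force: [-2.0, 2.9, 3.1]
width: 0.0454
grip_force: 34.6
```

Emit:
{"fn": "send_rows", "kwargs": {"steps": "0 0.02 -0.05 0 -0.6;-0.01 0.04 -0.1 0 -0.6;-0.01 0.05 -0.15 0 -0.6;-0.01 0.06 -0.18 0 -0.6;-0.01 0.07 -0.21 0 -0.6;-0.01 0.07 -0.21 0 -0.6"}}

```text
time_s: 12.3
tool_pos: [0.4665, 0.1156, 0.0752]
orientation: [-2.045, -2.383, -0.006]
contact_force: [-2.4, 6.4, 3.4]
width: 0.0455
grip_force: 37.9
```

Run:
```python
from h import *
C={n:vision.camera(n) for n in('scene','side')};s=env.read_state();print(s['tool_pos'],s['contact_force'],s['moment'],s['grip_force'])
a=C['scene']['color'][170:270,270:400,::-1];b=C['side']['color'][150:260,270:420,::-1]
a=cv2.resize(a,(520,400),interpolation=2)[:, :390];b=cv2.resize(b,(545,400),interpolation=2)[:, :400]
cv2.imwrite('pics/ab.png',np.hstack([a,b]))
```

```text
[0.46647837 0.11555131 0.07524799] [-1.31373936  6.4284943   2.95456572] [ 0.86245696  0.30075234 -0.03730642] 37.822794914245605
```

View pics/ab.png

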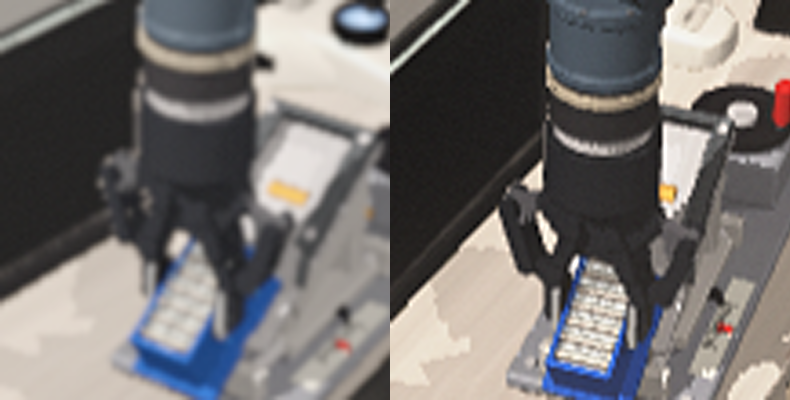

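Emit:
{"fn": "send_rows", "kwargs": {"steps": "0.01 -0.09 0.05 0 -0.6;0.03 -0.17 0.1 0 -0.6;0.04 -0.26 0.15 0 -0.6;0.04 -0.26 0.15 0 -0.6", "grip_force": 30}}

```text
time_s: 12.8
tool_pos: [0.4711, 0.0888, 0.0908]
orientation: [-2.047, -2.383, -0.007]
contact_force: [-1.4, 5.7, 5.1]
width: 0.0455
grip_force: 37.9
```

Emit:
{"fn": "send_rows", "kwargs": {"steps": "0.01 -0.09 0.05 0 -0.6;0.03 -0.17 0.1 0 -0.6;0.04 -0.26 0.15 0 -0.6;0.04 -0.26 0.15 0 -0.6", "grip_force": 40}}

```text
time_s: 13.2
tool_pos: [0.4747, 0.0635, 0.1056]
orientation: [-2.046, -2.382, -0.008]
contact_force: [-1.2, 6.7, 5.6]
width: 0.0454
grip_force: 41.1
```

Emit:
{"fn": "send_rows", "kwargs": {"steps": "0.01 -0.04 0.025 0 -0.6;0.02 -0.09 0.05 0 -0.6;0.03 -0.13 0.075 0 -0.6;0.03 -0.17 0.1 0 -0.6;0.03 -0.17 0.1 0 -0.6", "grip_force": 70}}

```text
time_s: 13.7
tool_pos: [0.4773, 0.0463, 0.1158]
orientation: [-2.046, -2.382, -0.006]
contact_force: [-3.6, 6.6, 7.1]
width: 0.0448
grip_force: 73.5
```

Emit:
{"fn": "send_rows", "kwargs": {"steps": "0.01 -0.06 0.035 0 -0.6;0.02 -0.12 0.07 0 -0.6;0.03 -0.18 0.105 0 -0.6;0.03 -0.24 0.14 0 -0.6;0.03 -0.24 0.14 0 -0.6"}}

```text
time_s: 14.2
tool_pos: [0.481, 0.0214, 0.1303]
orientation: [2.047, 2.382, 0.006]
contact_force: [-1.4, 3.6, 6.0]
width: 0.0452
grip_force: 73.5
```

Emit:
{"fn": "send_rows", "kwargs": {"steps": "0 -0.02 0.012 0 -0.6;0.01 -0.04 0.025 0 -0.6;0.01 -0.05 0.03 0 -0.6;0.01 -0.05 0.03 0 -0.6"}}

```text
time_s: 14.6
tool_pos: [0.4814, 0.0187, 0.1321]
orientation: [-2.044, -2.382, -0.01]
contact_force: [-1.0, 9.8, 3.6]
width: 0.0446
grip_force: 73.2
```

Run:
```python
from h import *
for i in range(3):
    c=vision.camera('wrist');s=env.read_state();print(s['tool_pos'],s['contact_force'],s['moment'])
```

```text
[0.4813851  0.01868386 0.1321485 ] [-1.97284636  9.25581978  3.93388662] [ 1.647187    0.24312327 -0.04493355]
[0.4813893  0.01869247 0.13215361] [-1.21895627 10.05581752  4.38145595] [ 1.55210063  0.22612086 -0.03513567]
[0.48138134 0.01869221 0.13214573] [-1.82901984  8.75528813  3.88297263] [ 1.5925975   0.32709157 -0.08306787]
```

Emit:
{"fn": "send_rows", "kwargs": {"steps": "0 -0.02 0.012 0 -0.6;0.005 -0.035 0.02 0 -0.6;0.005 -0.035 0.02 0 -0.6;0.005 -0.035 0.02 0 -0.6"}}

```text
time_s: 15.15
tool_pos: [0.4813, 0.0166, 0.1336]
orientation: [-2.041, -2.38, -0.012]
contact_force: [-1.5, 11.6, 3.7]
width: 0.0455
grip_force: 73.1
```

Emit:
{"fn": "send_rows", "kwargs": {"steps": "0 -0.02 0.012 0 -0.6;0.005 -0.035 0.02 0 -0.6;0.005 -0.035 0.02 0 -0.6;0.005 -0.035 0.02 0 -0.6"}}

```text
time_s: 15.55
tool_pos: [0.4812, 0.0166, 0.1343]
orientation: [-2.035, -2.377, -0.02]
contact_force: [-0.5, 19.9, -0.8]
width: 0.0446
grip_force: 72.6
```

Emit:
{"fn": "send_rows", "kwargs": {"steps": "0 -0.02 0.005 0 -0.6;0.005 -0.04 0.01 0 -0.6;0.005 -0.04 0.01 0 -0.6;0.005 -0.04 0.01 0 -0.6"}}

```text
time_s: 15.95
tool_pos: [0.4812, 0.0166, 0.1344]
orientation: [-2.028, -2.373, -0.03]
contact_force: [0.2, 30.2, -2.9]
width: 0.045
grip_force: 72.6
```

Emit:
{"fn": "send_rows", "kwargs": {"steps": "0 0.04 -0.02 0 -0.6;0 0.08 -0.04 0 -0.6;0 0.08 -0.04 0 -0.6"}}

```text
time_s: 16.25
tool_pos: [0.4814, 0.0167, 0.1334]
orientation: [-2.041, -2.381, -0.007]
contact_force: [-5.2, 10.7, 6.9]
width: 0.0446
grip_force: 73.8
```

Emit:
{"fn": "send_rows", "kwargs": {"steps": "0 0.03 -0.01 0 -0.6;0 0.03 -0.01 0 0.3;0 0.03 -0.01 0 0.3;0 0.03 -0.01 0 0.3;0 0.03 -0.01 0 0.3"}}

```text
time_s: 16.75
tool_pos: [0.4826, 0.0152, 0.131]
orientation: [2.048, 2.382, -0.001]
contact_force: [-0.2, 0.6, -0.1]
width: 0.056
grip_force: 0.0
```

Emit:
{"fn": "send_rows", "kwargs": {"steps": "0 0 0.3 0 0.3;0 0 0.7 0 0.3;0 0.2 1 0 0.3;0 0.6 1 0 0.3;0 0.6 1 0 0.3"}}

```text
time_s: 17.25
tool_pos: [0.4833, 0.0786, 0.2329]
orientation: [2.042, 2.386, 0.006]
contact_force: [-0.7, -0.6, 0.1]
width: 0.0553
grip_force: 0.0
```

Run:
```python
from h import *
s=env.read_state();c=wristcam(s,vision.camera('wrist'));save(c,'w6.png');o=s['orientation']
print(s['tool_pos'],s['time_s'],s['contact_force'],s['moment'],s['width'])
for k in('magazine','mouth','rail','pointer','mark'):
  for r in nets.place_of(k,c)[:1]: print(k,r['position'],r['p'])
cv2.imwrite('pics/w6c.png',cv2.resize(c['color'][140:340,210:440,::-1],None,fx=3,fy=3,interpolation=2))
```

```text
[0.48332188 0.07861066 0.23288751] 17.25 [-0.70846775 -0.55951957  0.11014377] [-0.03417919  0.01762971 -0.01276914] 0.05533429611437529
mark [237.4, 256.8] 0.46
```

View pics/w6c.png

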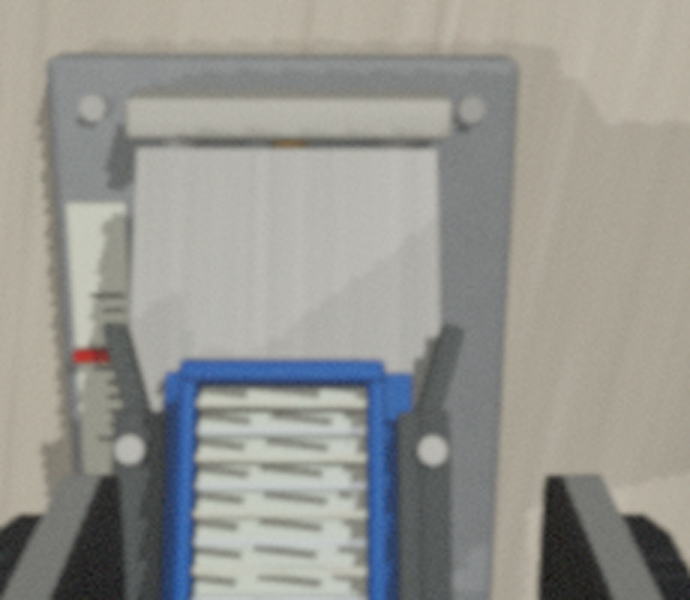

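Run:
```python
from h import *
s=env.read_state();c=wristcam(s,vision.camera('wrist'))
O=np.array([.4843,-.0047,.111]);S,Cc=np.sin(np.radians(8.6)),np.cos(np.radians(8.6))
X=np.array([Cc,S,0]);h=np.array([-S,Cc,0]);Y=.866*h+[0,0,-.5];n=.5*h+[0,0,.866]
L=lambda p:(p-O)@np.c_[X,Y,n]
print('lip in rail frame',L(np.array([.4412,.0264,.1123])),L(np.array([.5151,.0371,.1127])),L(np.array([.4518,-.0419,.1521])))
print('proj lips',proj(c,np.array([.4412,.0264,.1123])),proj(c,np.array([.5151,.0371,.1127])),'seen 253,289.3 / 353.7,289.3')
q=lambda x,y:np.array([210+x/3-.4,140+y/3-.4])
off=(q(130,449)+q(432,449))/2-(proj(c,np.array([.4412,.0264,.1123]))+proj(c,np.array([.5151,.0371,.1127])))/2
print('off',off)
for yy in(45,50,55):
    for x,y,z in((-.032,yy,.008),(.032,yy,.008),(-.023,yy-4,.052),(.023,yy-4,.052)):
        print(x,y,z,((proj(c,O+X*x+Y*y/1000+n*z)+off-[210,140])*3).round())
```

```text
lip in rail frame [-0.03796485  0.03156113  0.01972345] [0.03670427 0.03095327 0.01983436] [-0.0376973  -0.04819431  0.01963168]
proj lips [255.48627998 285.03421323] [357.50798977 285.81314485] seen 253,289.3 / 353.7,289.3
off [-3.23046821  3.84298763]
-0.032 45 0.008 [159. 398.]
0.032 45 0.008 [409. 398.]
-0.023 41 0.052 [172. 390.]
0.023 41 0.052 [383. 390.]
-0.032 50 0.008 [160. 379.]
0.032 50 0.008 [409. 379.]
-0.023 46 0.052 [173. 367.]
0.023 46 0.052 [382. 367.]
-0.032 55 0.008 [160. 360.]
0.032 55 0.008 [408. 360.]
-0.023 51 0.052 [174. 345.]
0.023 51 0.052 [382. 345.]
```

Emit:
{"fn": "send_rows", "kwargs": {"steps": "0 -0.4 0.2 0 0.3;0.03 -0.8 0.3 0 0.3;0.05 -1 0.3 0 0.3;0.05 -1 0.3 0 0.3"}}

```text
time_s: 18.0
tool_pos: [0.4878, -0.0274, 0.2613]
orientation: [2.053, 2.377, -0.001]
contact_force: [0.5, 1.0, -0.6]
width: 0.0556
grip_force: 0.0
```

Emit:
{"fn": "send_rows", "kwargs": {"steps": "0 -0.4 0 0 0.3;0 -0.8 0 0 0.3;0 -1 0 0 0.3;0 -1 0 0 0.3;0 -1 0 0 0.3"}}

```text
time_s: 18.5
tool_pos: [0.4872, -0.1239, 0.2608]
orientation: [-2.047, -2.38, -0.001]
contact_force: [0.7, -0.6, -0.4]
width: 0.0556
grip_force: 0.0
```

Run:
```python
from h import *
s=env.read_state();c=wristcam(s,vision.camera('wrist'));save(c,'w7.png');o=s['orientation']
print(s['tool_pos'],s['time_s'])
for k,z in(('magazine',0),('hub',.074),('grip_top',.11),('pointer',.032),('mark',.03)):
  for r in nets.place_of(k,c)[:2]: print(k,r['position'],r['p'],atz(c,r['position'],z))
h=cv2.cvtColor(c['color'],cv2.COLOR_RGB2HSV);m=((h[...,1]>170)&((h[...,0]<6)|(h[...,0]>174))&(h[...,2]>80)).astype(np.uint8)
n,_,st,ct=cv2.connectedComponentsWithStats(m)
print([(st[i].tolist(),ct[i].round(1).tolist()) for i in range(1,n) if st[i,4]>10])
```

```text
[ 0.48717734 -0.12391775  0.26081167] 18.5
magazine [344.7, 47.3] 0.91 [0.48913017 0.01538887 0.        ]
hub [320.1, 258.5] 0.8 [ 0.49372398 -0.17018138  0.074     ]
grip_top [275.1, 272.9] 0.67 [ 0.45733056 -0.17455266  0.11      ]
pointer [274.4, 60.8] 0.58 [ 0.42902386 -0.00925479  0.032     ]
mark [264.6, 32.8] 0.43 [0.41789919 0.01170008 0.03      ]
[([259, 31, 11, 3, 24], [263.7, 32.3]), ([270, 250, 20, 28, 404], [279.3, 264.2])]
```

View pics/w7.png

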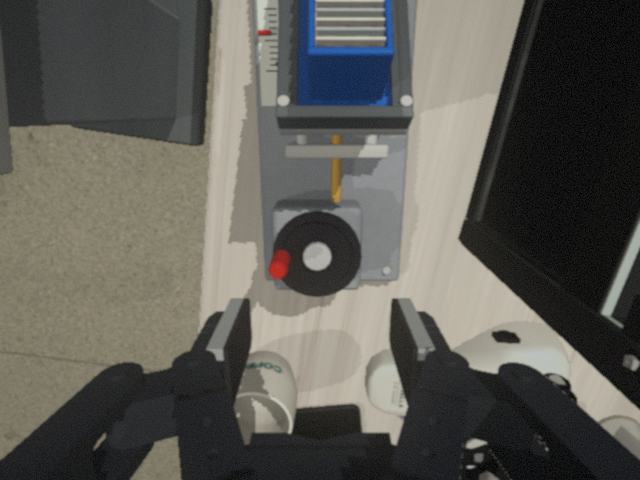

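Emit:
{"fn": "send_rows", "kwargs": {"steps": "-0.15 -0.3 -0.2 0 -0.3;-0.27 -0.49 -0.5 0 -0.3;-0.27 -0.49 -0.9 0 -0.3;-0.27 -0.49 -1 0 -0.3;-0.27 -0.49 -1 0 -0.3", "grip_force": 25}}

```text
time_s: 19.3
tool_pos: [0.4591, -0.1721, 0.1594]
orientation: [-2.044, -2.38, 0.001]
contact_force: [-1.2, 0.3, 0.3]
width: 0.0299
grip_force: 0.0
```

Run:
```python
from h import *
s=env.read_state();c=wristcam(s,vision.camera('wrist'));save(c,'w8.png')
print(s['tool_pos'],s['time_s'],s['width'],s['contact_force'])
for k,z in(('hub',.074),('grip_top',.11),('mark',.03),('pointer',.03)):
  for r in nets.place_of(k,c)[:2]: print(k,r['position'],r['p'],atz(c,r['position'],z))
h=cv2.cvtColor(c['color'],cv2.COLOR_RGB2HSV);m=((h[...,1]>170)&((h[...,0]<6)|(h[...,0]>174))&(h[...,2]>80)).astype(np.uint8)
n,_,st,ct=cv2.connectedComponentsWithStats(m)
print([(st[i].tolist(),ct[i].round(1).tolist()) for i in range(1,n) if st[i,4]>10])
i=[i for i in range(1,n) if st[i,4]>200][0]
# model: capsule of foot & top discs
def hull(p):
    pts=[]
    for z in(.074,.11):
        for a in np.linspace(0,6.28,24): pts.append(proj(c,np.array([p[0]+.008*np.cos(a),p[1]+.008*np.sin(a),z])))
    pts=np.array(pts);return np.r_[pts.min(0),pts.max(0)]
b=np.array([st[i,0],st[i,1],st[i,0]+st[i,2],st[i,1]+st[i,3]])
print(least_squares(lambda p:hull(p)-b,[.46,-.173],x_scale=.01).x, hull([.4603,-.1728]),b)
```

```text
[ 0.45914312 -0.17209566  0.15935843] 19.3 0.029897968799976173 [-1.17802971  0.2636332   0.3195567 ]
hub [374.5, 251.9] 0.79 [ 0.49256535 -0.17079087  0.074     ]
grip_top [318.5, 269.9] 0.58 [ 0.45800756 -0.17334284  0.11      ]
[([307, 239, 28, 43, 952], [320.9, 260.4])]
[ 0.4594189  -0.17362753] [307.87366387 235.19685791 337.8720203  283.35921598] [307 239 335 282]
```

Emit:
{"fn": "send_rows", "kwargs": {"steps": "0 -0.01 -0.3 0 -0.3;0 -0.01 -0.6 0 -0.3;0 -0.01 -0.74 0 -0.3;0 -0.01 -0.74 0 -0.3;0 -0.01 -0.74 0 -1;0 -0.01 -0.74 0 -1;0 -0.01 -0.74 0 -1;0 -0.01 -0.74 0 -1"}}

```text
time_s: 20.35
tool_pos: [0.4594, -0.175, 0.0885]
orientation: [-2.048, -2.381, 0.005]
contact_force: [-4.3, -1.0, -0.3]
width: 0.0148
grip_force: 25.4
```

Run:
```python
import numpy as np
f=lambda a:(.32*(np.cos(np.radians(188.6-a))-np.cos(np.radians(188.6))),.32*(np.sin(np.radians(188.6-a))-np.sin(np.radians(188.6))))
for s0 in (0,90,180,270,360,420):
    b=f(s0);print(s0,[(d,*(np.round(np.array(f(s0+d))-b,3))) for d in(20,40,60,70,80,90,120,150,180)])
```

```text
0 [(20, np.float64(0.003), np.float64(0.111)), (40, np.float64(0.043), np.float64(0.215)), (60, np.float64(0.117), np.float64(0.298)), (70, np.float64(0.163), np.float64(0.329)), (80, np.float64(0.214), np.float64(0.351)), (90, np.float64(0.269), np.float64(0.364)), (120, np.float64(0.433), np.float64(0.346)), (150, np.float64(0.566), np.float64(0.247)), (180, np.float64(0.633), np.float64(0.096))]
90 [(20, np.float64(0.111), np.float64(-0.003)), (40, np.float64(0.215), np.float64(-0.043)), (60, np.float64(0.298), np.float64(-0.117)), (70, np.float64(0.329), np.float64(-0.163)), (80, np.float64(0.351), np.float64(-0.214)), (90, np.float64(0.364), np.float64(-0.269)), (120, np.float64(0.346), np.float64(-0.433)), (150, np.float64(0.247), np.float64(-0.566)), (180, np.float64(0.096), np.float64(-0.633))]
180 [(20, np.float64(-0.003), np.float64(-0.111)), (40, np.float64(-0.043), np.float64(-0.215)), (60, np.float64(-0.117), np.float64(-0.298)), (70, np.float64(-0.163), np.float64(-0.329)), (80, np.float64(-0.214), np.float64(-0.351)), (90, np.float64(-0.269), np.float64(-0.364)), (120,
[... 655 characters left out ...]
64(0.117), np.float64(0.298)), (70, np.float64(0.163), np.float64(0.329)), (80, np.float64(0.214), np.float64(0.351)), (90, np.float64(0.269), np.float64(0.364)), (120, np.float64(0.433), np.float64(0.346)), (150, np.float64(0.566), np.float64(0.247)), (180, np.float64(0.633), np.float64(0.096))]
420 [(20, np.float64(0.098), np.float64(0.053)), (40, np.float64(0.207), np.float64(0.07)), (60, np.float64(0.316), np.float64(0.048)), (70, np.float64(0.366), np.float64(0.023)), (80, np.float64(0.411), np.float64(-0.01)), (90, np.float64(0.45), np.float64(-0.05)), (120, np.float64(0.516), np.float64(-0.202)), (150, np.float64(0.498), np.float64(-0.367)), (180, np.float64(0.399), np.float64(-0.5))]
```

Emit:
{"fn": "send_rows", "kwargs": {"steps": "0.003 0.111 0 0 -1;0.043 0.215 0 0 -1;0.117 0.298 0 0 -1;0.214 0.351 0 0 -1;0.269 0.364 0 0 -1;0.269 0.364 0 0 -1", "grip_force": 30}}

```text
time_s: 20.95
tool_pos: [0.4882, -0.1383, 0.0885]
orientation: [2.046, 2.382, 0.0]
contact_force: [-2.4, -0.8, 0.1]
width: 0.0145
grip_force: 29.8
```

Emit:
{"fn": "send_rows", "kwargs": {"steps": "0.111 -0.003 0 0 -1;0.215 -0.043 0 0 -1;0.298 -0.117 0 0 -1;0.351 -0.214 0 0 -1;0.364 -0.269 0 0 -1;0.364 -0.269 0 0 -1"}}

```text
time_s: 21.55
tool_pos: [0.5227, -0.1651, 0.0884]
orientation: [-2.047, -2.38, 0.001]
contact_force: [-7.3, -0.3, 3.8]
width: 0.0151
grip_force: 30.3
```

Emit:
{"fn": "send_rows", "kwargs": {"steps": "-0.003 -0.111 0 0 -1;-0.043 -0.215 0 0 -1;-0.117 -0.298 0 0 -1;-0.214 -0.351 0 0 -1;-0.269 -0.364 0 0 -1;-0.269 -0.364 0 0 -1"}}

```text
time_s: 22.15
tool_pos: [0.4984, -0.2014, 0.0885]
orientation: [2.046, 2.38, 0.005]
contact_force: [2.5, 1.8, -0.1]
width: 0.0145
grip_force: 29.9
```

Emit:
{"fn": "send_rows", "kwargs": {"steps": "-0.111 0.003 0 0 -1;-0.215 0.043 0 0 -1;-0.298 0.117 0 0 -1;-0.351 0.214 0 0 -1;-0.364 0.269 0 0 -1;-0.364 0.269 0 0 -1"}}

```text
time_s: 22.75
tool_pos: [0.4596, -0.1762, 0.0884]
orientation: [2.047, 2.38, -0.008]
contact_force: [-3.9, -4.6, 2.8]
width: 0.0145
grip_force: 30.3
```

Run:
```python
from h import *
O=np.array([.4843,-.0047,.111]);S,Cc=np.sin(np.radians(8.6)),np.cos(np.radians(8.6));h=np.array([-S,Cc,0])
for n in('scene','side','wrist'):
  s=env.read_state();c=vision.camera(n)
  if n=='wrist': c=wristcam(s,c)
  save(c,'x_'+n+'.png');P={}
  for k,z in(('pointer',.032),('mark',.03)):
    for r in nets.place_of(k,c)[:1]: P[k]=atz(c,r['position'],z);print(n,k,r['position'],r['p'],P[k])
  if len(P)==2: print('remaining',(P['mark']-P['pointer'])@h)
```

```text
scene pointer [353.9, 255.4] 0.6 [0.41336835 0.02493517 0.032     ]
side pointer [357.5, 239.3] 0.95 [0.42492358 0.02555897 0.032     ]
```

Emit:
{"fn": "send_rows", "kwargs": {"steps": "0.003 0.111 0 0 -1;0.043 0.215 0 0 -1;0.117 0.298 0 0 -1;0.163 0.329 0 0 -1;0.214 0.351 0 0 -1;0.214 0.351 0 0 -1;0.214 0.351 0 0 -1"}}

```text
time_s: 23.9
tool_pos: [0.4824, -0.1394, 0.0884]
orientation: [2.047, 2.382, 0.001]
contact_force: [-3.4, 0.6, 5.2]
width: 0.0146
grip_force: 30.6
```

Emit:
{"fn": "send_rows", "kwargs": {"steps": "0 0 0 0 -0.3;0 0 0 0 -0.3;0 0 0 0 -0.3;0 0 0.4 0 -0.3;0 0 0.8 0 -0.3;0 0 1 0 -0.3;0 0 1 0 -0.3"}}

```text
time_s: 24.6
tool_pos: [0.4843, -0.1402, 0.1915]
orientation: [2.043, 2.377, 0.004]
contact_force: [0.1, -0.9, 0.5]
width: 0.0295
grip_force: 0.0
```

Emit:
{"fn": "send_rows", "kwargs": {"steps": "0 0.4 0.1 0 -0.3;-0.2 0.8 0.3 0 -0.3;-0.4 1 0.4 0 -0.3;-0.4 1 0.4 0 -0.3"}}

```text
time_s: 25.0
tool_pos: [0.4407, -0.037, 0.2282]
orientation: [2.043, 2.386, 0.002]
contact_force: [0.8, -1.1, 0.6]
width: 0.0301
grip_force: 0.0
```

Emit:
{"fn": "send_rows", "kwargs": {"steps": "0 0.4 0 0 -0.3;0 0.8 0 0 -0.3;0 1 0 0 -0.3;0 1 0 0 -0.3;0 1 0 0 -0.3"}}

```text
time_s: 25.5
tool_pos: [0.4418, 0.0604, 0.2258]
orientation: [-2.046, -2.383, 0.003]
contact_force: [-0.3, -0.1, 1.0]
width: 0.03
grip_force: 0.0
```

```bash
cat > m.py <<'E'
from h import *
S,Cc=np.sin(np.radians(8.6)),np.cos(np.radians(8.6));h=np.array([-S,Cc,0]);X=np.array([Cc,S,0])
s=env.read_state();c=wristcam(s,vision.camera('wrist'));save(c,'y_%d.png'%(s['time_s']*10));P={}
print(s['tool_pos'],s['time_s'])
for k,z in(('pointer',.032),('mark',.03)):
    for r in nets.place_of(k,c)[:1]: P[k]=atz(c,r['position'],z);print(k,r['position'],r['p'],P[k])
if len(P)==2: print('remaining',(P['mark']-P['pointer'])@h)
H=cv2.cvtColor(c['color'],cv2.COLOR_RGB2HSV);m=((H[...,1]>150)&((H[...,0]<8)|(H[...,0]>172))&(H[...,2]>80)).astype(np.uint8)
n,_,st,ct=cv2.connectedComponentsWithStats(m)
for i in range(1,n):
    if st[i,4]>12: print('red',st[i].tolist(),atz(c,ct[i],.030))
# text view of the neighbourhood: rectify scale plane z=.03, 1 mm/px, rows along h, cols along X, centre at mark
M0=np.array([.4155,.0125,.03])
g=np.zeros((36,36),int)
G=cv2.cvtColor(c['color'],cv2.COLOR_RGB2GRAY)
for i in range(36):
    for j in range(36):
        p=proj(c,M0+h*(17-i)*.001+X*(j-14)*.001+[0,0,0]); u,v=np.round(p).astype(int)
        g[i,j]=G[v,u] if 0<=v<480 and 0<=u<640 else -1
for i in range(36): print('%3d'%(17-i),' '.join('%2d'%(x//10) for x in g[i]))
for n in('scene','side'):
    c=vision.camera(n)
    for r in nets.place_of('pointer',c)[:1]: print(n,r['position'],r['p'],atz(c,r['position'],.032))
E
python3 m.py
```

```text
[0.4417949  0.06040715 0.22583656] 25.5
pointer [297.8, 247.8] 0.9 [0.42687662 0.01831982 0.032     ]
mark [286.3, 246.2] 0.41 [0.41619892 0.0175552  0.03      ]
remaining 0.000840670101300927
red [281, 248, 11, 2, 21] [0.41642378 0.01529937 0.03      ]
red [324, 421, 16, 18, 228] [ 0.49062339 -0.18412484  0.03      ]
 17 16 16 15 13 12 12 10 11 12 14 16 16 15 14 14 14 14 14 14 13 13 12 12 12 13 13 13 12 11  9  9  9 10  9  9  8
 16 16 16 14 13 12 11 10 11 12 13 15 16 15 14 14 14 14 14 14 14 14 14 14 14 13 14 14 12 10  9  9  9  9  9  9  8
 15 16 15 14 12 12 11 11 11 12 13 14 15 14 14 14 14 14 14 14 14 13 14 13 14 13 13 13 12 11  9  9  9  9  9  9  8
 14 16 15 13 12 12 11 10 11 12 13 13 14 14 14 14 14 14 14 14 13 12 12 12 12 12 12 12 12 10 10  9  9 10  9  9  8
 13 16 14 13 12 12 11 10 11 12 13 14 15 15 14 14 14 14 14 14 12 11 10 10 10 10 11 12 12 10  9  9  9  9  9  8  8
 12 16 14 13 12 12 11 11 11 11 13 15 16 16 14 14 14 14 14 14 13 12 12 12 12 12 12 13 12 10 10  9  9  9  9  9  8
 11 16 14 13 12 12 11 10 11 12 13 15 16 15 14 14 14 14 14 14 14 14 13 14 13 13 14 13 12 11  9  9  9  9  9  9
[... 2671 characters left out ...]
10  9  9  9  9  8  8
-14 12 12 12 12 12 11 10  9  9 10 12 13 14 14 14 14 14 14 14 14 14 13 14 14 14 13 14 12 11  9  9  9  9  8  8  8
-15 12 12 12 12 11 11 10  9  9 10 12 13 14 14 14 14 14 14 13 13 13 13 13 13 13 13 13 12 11 10  9  9  9  9  8  8
-16 12 12 12 12 11 11 10  9  9 10 11 13 13 14 14 14 14 14 13 12 11 11 10 11 10 11 11 12 11 10  9  9  9  8  8  8
-17 12 12 12 12 12 11 10  9  9 10 12 13 14 14 14 14 14 14 13 12 10 10 10 10 10 11 12 12 11 10  9  9  9  9  8  8
-18 12 12 12 12 12 11 10  9  9 10 12 13 14 14 14 13 14 14 13 13 13 13 12 12 12 12 13 13 11 10  9  9  9  8  7  8
scene [351.8, 256.5] 0.86 [0.41451235 0.03279425 0.032     ]
side [358.1, 240.3] 0.6 [0.42186063 0.02835102 0.032     ]
```

Emit:
{"fn": "send_rows", "kwargs": {"steps": "-0.2 -0.4 0 0 -0.3;-0.36 -0.8 0 0 -0.3;-0.36 -1 0 0 -0.3;-0.36 -1 0 0 -0.3"}}

```text
time_s: 26.25
tool_pos: [0.4057, -0.0415, 0.2275]
orientation: [2.052, 2.377, -0.0]
contact_force: [0.6, 0.8, 1.3]
width: 0.0297
grip_force: 0.0
```

Emit:
{"fn": "send_rows", "kwargs": {"steps": "0 -0.23 -0.2 0 -0.3;0 -0.23 -0.5 0 -0.3;0 -0.23 -0.7 0 -0.3;0 -0.23 -0.7 0 -0.3;0 -0.23 -0.7 0 -0.3"}}

```text
time_s: 26.75
tool_pos: [0.4059, -0.0617, 0.1575]
orientation: [-2.046, -2.383, -0.0]
contact_force: [0.3, 0.2, 0.6]
width: 0.03
grip_force: 0.0
```

```bash
cat > m2.py <<'E'
from h import *
S,Cc=np.sin(np.radians(8.6)),np.cos(np.radians(8.6));h=np.array([-S,Cc,0]);X=np.array([Cc,S,0])
s=env.read_state();c=wristcam(s,vision.camera('wrist'));save(c,'z_%d.png'%(s['time_s']*10));P={}
print(s['tool_pos'],s['time_s'])
for k,z in(('pointer',.032),('mark',.03)):
    for r in nets.place_of(k,c)[:1]: P[k]=atz(c,r['position'],z);print(k,r['position'],r['p'],P[k])
if len(P)==2: print('remaining',(P['mark']-P['pointer'])@h)
M0=np.array([.4155,.0125,.03]);G=c['color'].astype(int)
for name in('gray','red'):
  print(name)
  for i in np.arange(10,-11,-.5 if 0 else -1):
    row=[]
    for j in range(-9,22):
        u,v=np.round(proj(c,M0+h*i*.001+X*j*.001)).astype(int);q=G[v,u] if 0<=v<480 and 0<=u<640 else np.zeros(3,int)
        row.append(q.sum()//30 if name=='gray' else max(0,q[0]-q[1])//10)
    print('%3d'%i,' '.join('%2d'%x for x in row))
E
python3 m2.py
```

```text
[ 0.40587596 -0.06169663  0.15749383] 26.75
pointer [364.2, 122.5] 0.63 [0.42348574 0.0141512  0.032     ]
mark [351.5, 121.4] 0.44 [0.41522803 0.01355994 0.03      ]
remaining 0.0006502042269074834
gray
 10 11 13 14 15 15 16 16 16 16 16 16 16 15 15 15 15 14 14 14 15 15 14 11 11 11 11 11 11 11 10 11
  9 11 13 14 14 16 17 16 16 16 16 16 16 15 13 11 11 11 11 11 12 14 14 11 11 11 11 11 11 11 10 11
  8 11 13 14 15 17 18 16 16 16 16 16 16 15 15 14 14 14 14 14 14 15 14 11 11 11 11 11 10 10 10 11
  7 11 13 14 16 18 18 16 16 16 16 16 16 16 16 16 16 16 16 16 16 15 14 11 11 11 11 11 10 10 10 11
  6 12 13 14 16 18 16 16 16 16 15 16 16 16 15 15 15 15 15 15 15 15 13 10 10 10 10 10 10 10  9 11
  5 12 13 13 16 17 16 16 16 16 16 16 16 15 14 13 12 13 13 13 14 14 13 11  9  8  8  8  8  8  8 11
  4 12 14 14 15 15 16 16 16 16 15 16 16 15 14 13 12 12 11 11 12 13 13 10  5  5  4  4  4  4  6  9
  3 12 14 14 15 15 16 16 16 15 15 15 15 15 15 15 14 14 13 13 13 14 12  9  5  3  4  4  4  4  6  9
  2 12 14 14 12 12 12 12 11 11 11 10 11 11 11 11 12 13 14 13 14 14 12  9  5  4  4  4  4  4  6  9
  1 12 13 13 11  9  8  
[... 2481 characters left out ...]
  0  0  0  0  0  0  0
 -4  0  0  0  0  0  0  0  0  0  0  0  0  0  0  0  0  0  0  0  0  0  0  0  0  0  0  0  0  0  0  0
 -5  0  0  0  0  0  0  0  0  0  0  0  0  0  0  0  0  0  0  0  0  0  0  0  0  0  0  0  0  0  0  0
 -6  0  0  0  0  0  0  0  0  0  0  0  0  0  0  0  0  0  0  0  0  0  0  0  0  0  0  0  0  0  0  0
 -7  0  0  0  0  0  0  0  0  0  0  0  0  0  0  0  0  0  0  0  0  0  0  0  0  0  0  0  0  0  0  0
 -8  0  0  0  0  0  0  0  0  0  0  0  0  0  0  0  0  0  0  0  0  0  0  0  0  0  0  0  0  0  0  0
 -9  0  0  0  0  0  0  0  0  0  0  0  0  0  0  0  0  0  0  0  0  0  0  0  0  0  0  0  0  0  0  0
-10  0  0  0  0  0  0  0  0  0  0  0  0  0  0  0  0  0  0  0  0  0  0  0  0  0  0  0  0  0  0  0
```

```bash
python3 -c "
from h import *
print(env.finish_job())"
```

```text
the job is handed in; nothing more can be done
None
```

The job is handed in, with no verdict returned. I measured the magazine about 1 mm from home after pushing it hard against the stop. Nothing reads the detent directly, so its click is inferred from that position. I measured the pointer about 1 mm from the red tab, within the 3 mm allowed; the gripper was clear of everything, and I did not go near the mug, tray or case.

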